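Square up a finds-drying frame with a set square and hold it

TASK

The nailed batten frame for a finds-drying tray has racked out of square. Pick up the plywood set square from the bench, put it inside the frame and press its right-angled corner into the inside corner where the leaning side rail meets the clamped rail, until both edges of the square lie flush along the two rails and the frame has come square. Finish with the gripper still holding the square and pressing it into that corner, since the frame springs back if let go; leave the hammer, the glue bottle and the tray of finds where they are.

Things in the scene. Friction and masses are not known exactly. Their poses are not given: they have to be found in the camera images.
- square: Loose plywood carpenter's set square lying flat, 18 mm thick, 0.13 kg: right triangle with an open window. Origin: outer right-angled corner, underside; z up. Its outer edges run from there along -x and -y, 173 mm each; all three bars are 27 mm wide. At the start x points away from the robot, y to its left, within 0.35 rad. Seated: origin above clamped_rail's origin, axes parallel.
- square_grip (a point): Middle of the square's long bar, half thickness: (-90, -90, 9) mm in the square's axes. The bar is 27 mm wide along the line from here to the right-angled corner; its outer edge is the line x + y = -200 mm. A finger fits in the window beside it, which reaches 76 mm from the bar towards the corner and is 153 mm long at the bar.
- clamped_rail: Far long rail of the frame, pine, 20 mm thick, 40 mm high, held by two toggle clamps on a 12 mm grey board fixed to the bench; it does not move. Origin: inside corner with side_rail, on the board, 12 mm above the bench. Inner face: plane x = 0, from the origin 280 mm along -y; inside of the frame at -x, -y. Yaw within 0.12 rad of 0. Clamps, up to 68 mm above the origin, at x > 0, y = -60 and -220 mm.
- side_rail: Left short rail, pine, 240 x 20 x 40 mm, turning about a vertical axis through the inside corner, its origin (same as clamped_rail's). Inner face: plane y = 0, from there along its own -x, towards the robot. Its yaw less clamped_rail's is the lean: 0 when square, 0.06 to 0.14 rad at the start, near end leaning into the frame (corner narrower than a right angle).
- side_rail_end (a point): Near end of the side rail's inner face, at its top, 40 mm above the board, 240 mm from the corner. Pushing the rail out to square takes about 0.75 N m about the corner, 4 to 8 N where the square bears; let go, it springs part way back; it goes at most 0.06 rad past square. The two other rails move along with it; inside, the frame is 280 x 240 mm when square. Wood drags on wood.
- hammer: Bystander: hammer lying on the bench, 280 mm long, head about 30 mm high. Leave it alone.
- glue: Bystander: closed glue bottle standing on the bench, 54 mm across, 150 mm high, origin under its middle. Leave it alone.
- finds_tray: Bystander: open plastic tray 160 x 120 x 50 mm with pottery sherds in it, origin under its middle. Leave it alone.

How it is judged:
By the outcome, as a careful person would: the job done as asked, in the order asked, and still so for the second after the job is handed in, while the arm keeps its last pose, push and grip.
It also fails if it takes over 45 s, if anything falls off the work surface, if the arm or the gripper's body presses on something with over 40 N, if the wrist force passes 120 N, or if a joint passes its speed limit or range.

ROBOT

A 6-joint arm with a two-finger parallel gripper is mounted at the origin on the work surface. World frame = base frame: x ahead of the robot, y to its left, z up, the work surface at z = 0. Lengths are in mm, angles in degrees, forces in N, time in s.
With the tool pointing down it reaches from about 350 to 850 mm from the base axis. Payload 8.1 kg.
Tool frame: the origin (TCP) lies midway between the tips of the shut fingers; the grasp point (between the pads) lies grip_depth behind it (grip_depth is the distance from the TCP to the grasp point, in mm); z points along the fingers, y is the line along which they close (so a half turn about z gives the same grasp; the last joint's range is limited). The gripper opens to 85 mm and grips with 20 to 120 N. Pads are 22 mm wide; open, the fingers measure 114 mm over their backs; the gripper's body (76 mm by 85 mm) begins 54 mm behind the grasp point. The pads swing forward as they close: fully open they stand 13 mm farther back than shut.
Start: joints at [63.575, 7.471, 85.268, -0, 87.261, -4.893], TCP at [220.189, 558.142, 231.292] pointing down, gripper open.
Joint ranges: [-169.43, 169.43], [-51.17, 129.36], [1.28, 143.12], [-76.62, 256.62], [0, 156.53], [-152.29, 152.29]. Speed limits (degrees/s): [136.94, 136.94, 159.86, 180, 180, 180].

INTERFACE

Orientations are given as [roll, pitch, yaw] about the fixed x, y, z axes, in that order (R = Rz(yaw) Ry(pitch) Rx(roll)).
In Python, from bench import sense, snapshot, hand_in, grip_depth gives the robot as it stands. The module is installed in compiled form; this text tells all that it offers.
- The arm moves only by the tool apply_moves, never from a script. Its argument "series" is text: rows parted by semicolons, each of 5 numbers parted by spaces: the shift along the tool's x, y, z each as a share of 0.3 m, from -1 to 1, then the turn about the tool's z as a share of 2 rad, from -1 to 1, then the gripper's target within -1 to 1 (shut at 1, half-way at 0, fully open at -1). In form: tx ty tz twist gripper; .... A call has 1 to 5 rows; each row shifts and turns the commanded pose from where the row before left it, along the tool's axes as they then stand; what a row does not reach is not made up. A row lasts 1/12 s, in which the tool goes at most 41.7 mm and 7.16 degrees, less where a joint would pass 70% of its speed; a pose out of reach is approached as far as the arm can. A call with a number of a shift or a turn outside -1 to 1 is refused whole. A call with a gripper value outside its range is refused whole. The fingers move at their own pace and stop on an object; "squeeze" is the grip in N (left out, the last holds). Time passes only in rows, so rows that do not move let the fingers close. It gives the time, the measured TCP pose, the force, the opening and the grip force at its end, in the units of the state.
- sense(): the state, without advancing time (a new reading comes with each control period).
- snapshot(name): name is "scene" or "side" or "wrist"; returns a dict with "frame" (384x512x3 uint8, blue, green, red), "depth" (384x512 float32, mm along the optical axis (not along the pixel's ray), 0 where there is no reading), "intrinsics" (3x3 intrinsics, pixels), "extrinsics" (4x4, takes a point from camera to world coordinates); the wrist camera has in their place "tool_from_camera" (4x4, takes a point from camera to tool coordinates, whose origin is the TCP and whose axes are the flange's). Camera axes: x right, y down, z forward; pixel columns grow to the right and rows downward; lengths in mm; the calibration is good to about 2 mm. A picture is of the moment at which its call begins: read the wrist's pose just before it.
- hand_in(): hands the job in; it is judged then, once.
The state is a dict: "time": time; "joint_pos": joint angles; "qd": joint speeds; "joint_efforts": joint torques, N m; "tool_pos": TCP position; "tcp_rot": TCP orientation; "ft_force": force on the tool from outside, world axes, zero at the start; "wrist_torque": the same for the moment, N m; "finger_gap": finger opening in mm; "grip_force": force on a finger pad.
Only numpy, scipy, OpenCV 4.12 (cv2) and the standard library are available. Lean on these libraries where they do the work, as an engineer would, in place of code of your own. Each camera call takes 0.05 s, during which the arm holds its last target. There are 200 camera calls.

## Working session

There is one attempt and no reset: what is moved stays moved. The work goes in short steps, Python scripts to look and compute and a tool call to move; the robot and the scene stay as the last step left them, time stands still between calls to the robot, and variables do not carry over. Pictures are saved under pics/ and viewed, at most 10 in all, crops included, and the job is handed in when it is done.

Besides the shell and the picture viewer there is one more tool, called after "Emit:" as name(argument=value, ...) on one line, values as JSON. apply_moves: Moves the arm, as the interface text tells. Its arguments: {"type":"object","properties":{"series":{"type":"string"},"squeeze":{"type":"number"}},"required":["series"]}

```bash
mkdir -p pics
python3 - <<'E'
from bench import sense,snapshot,grip_depth
import cv2,numpy as np
s=sense();print(s,grip_depth)
for n in("scene","side"):
    d=snapshot(n);cv2.imwrite(f"pics/{n}0.png",d["frame"]);np.savez(f"{n}0.npz",**d);print(n,d["intrinsics"].tolist(),d["extrinsics"].round(3).tolist())
E
```

```text
{'time': 0.0, 'joint_pos': array([ 6.35744922e+01,  7.51532679e+00,  8.53294906e+01, -1.92781067e-03,
        8.72599189e+01, -4.89253209e+00]), 'qd': array([-0.01279268, -0.03284227,  0.07418855, -0.03387157, -0.18538084,
        0.11294494]), 'joint_efforts': array([-1.91155457e-03, -5.69421601e+01, -5.00528634e+01, -5.51026260e-04,
        1.54898968e-02, -5.88422409e-06]), 'tool_pos': array([219.9656239 , 557.64285137, 230.24010928]), 'tcp_rot': array([-1.79895481e+02, -7.01422156e-03,  1.58467112e+02]), 'ft_force': array([-0.55345044,  0.39293901,  0.34974553]), 'wrist_torque': array([ 0.00354384, -0.01825737,  0.02903684]), 'grip_force': 0.0, 'finger_gap': 85.52911052533173} 18.700000000000003
scene [[371.4103571203563, 0.0, 258.0963724475282], [0.0, 371.4103571203563, 194.6349799677509], [0.0, 0.0, 1.0]] [[-0.597, 0.656, -0.461, 1204.166], [0.802, 0.481, -0.354, 447.888], [-0.01, -0.581, -0.814, 1136.866], [0.0, 0.0, 0.0, 1.0]]
side [[447.1480098382809, 0.0, 254.57390694266158], [0.0, 447.1480098382809, 192.94590664417385], [0.0, 0.0, 1.0]] [[-0.998, -0.047, 0.05, 512.962], [-0.066, 0.489, -0.87, 1337.705], [0.017, -0.871, -0.491, 850.359], [0.0, 0.0, 0.0, 1.0]]
```

View pics/scene0.png

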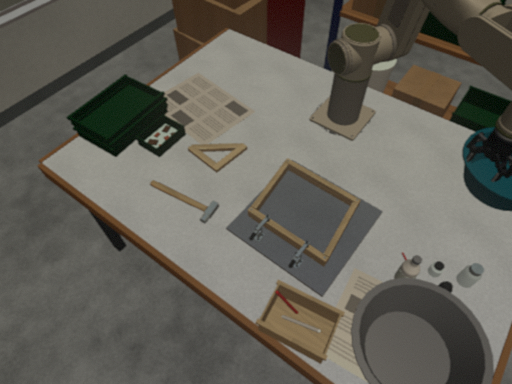

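View pics/side0.png

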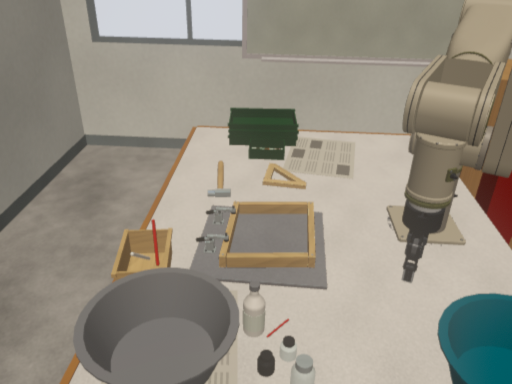

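```bash
cat > h.py <<'E'
import numpy as np,cv2
from scipy.spatial.transform import Rotation as Ro
def cast(uv,K,T,z):
    uv=np.atleast_2d(uv).astype(float); d=np.c_[uv,np.ones(len(uv))]@np.linalg.inv(K).T@T[:3,:3].T; o=T[:3,3]
    return o+d*((z-o[2])/d[:,2])[:,None]
def wristT(s,d):
    T=np.eye(4);T[:3,:3]=Ro.from_euler('xyz',s["tcp_rot"],degrees=True).as_matrix();T[:3,3]=s["tool_pos"]
    return T@d["tool_from_camera"]
E
python3 - <<'E'
from h import *
from bench import sense,snapshot
d=np.load("scene0.npz");K,T=d["intrinsics"],d["extrinsics"]
print("sq",cast([[189,147],[246,147],[218,169]],K,T,18).round())
print("fr",cast([[290,163],[357,203],[322,260],[250,212]],K,T,52).round())
print("hammer",cast([[152,183],[208,218]],K,T,15).round())
print("tray",cast([[160,135]],K,T,25).round())
hsv=cv2.cvtColor(d["frame"],cv2.COLOR_BGR2HSV)
print(hsv[155,200:235].tolist())
w=snapshot("wrist");print(w["tool_from_camera"].round(3).tolist(),w["intrinsics"].tolist())
d=np.load("side0.npz");K,T=d["intrinsics"],d["extrinsics"]
print("sq side",cast([[270,165],[263,184],[306,186]],K,T,18).round())
im=cv2.resize(np.load("scene0.npz")["frame"][110:290,130:400],None,fx=2.9,fy=2.9,interpolation=cv2.INTER_CUBIC);cv2.imwrite("pics/crop.png",im)
E
```

```text
sq [[ 544. -409.   18.]
 [ 407. -221.   18.]
 [ 563. -238.   18.]]
fr [[398. -14.  52.]
 [412. 279.  52.]
 [674. 293.  52.]
 [665.  -2.  52.]]
hammer [[ 763. -399.   15.]
 [ 755. -123.   15.]]
tray [[ 570. -548.   25.]]
[[19, 96, 136], [19, 99, 134], [18, 93, 134], [20, 94, 133], [19, 95, 132], [20, 82, 130], [19, 59, 133], [22, 34, 142], [21, 23, 145], [30, 17, 147], [30, 17, 147], [24, 17, 149], [27, 19, 149], [25, 22, 150], [25, 19, 149], [25, 21, 147], [27, 19, 146], [30, 16, 144], [23, 22, 149], [21, 17, 150], [30, 16, 147], [27, 17, 148], [27, 19, 149], [30, 17, 150], [25, 19, 146], [20, 32, 142], [20, 55, 138], [19, 75, 142], [20, 89, 143], [19, 97, 144], [18, 96, 143], [19, 95, 143], [20, 93, 142], [19, 94, 139], [20, 95, 131]]
[[0.001, -0.957, -0.29, 74.234], [1.0, 0.0, 0.001, -0.482], [-0.001, -0.29, 0.957, -141.774], [0.0, 0.0, 0.0, 1.0]] [[302.3928246772569, 0.0, 252.66358319554575], [0.0, 302.3928246772569, 184.5633985270075], [0.0, 0.0, 1.0]]
sq side [[ 548. -384.   18.]
 [ 569. -210.   18.]
 [ 400. -210.   18.]]
```

View pics/crop.png

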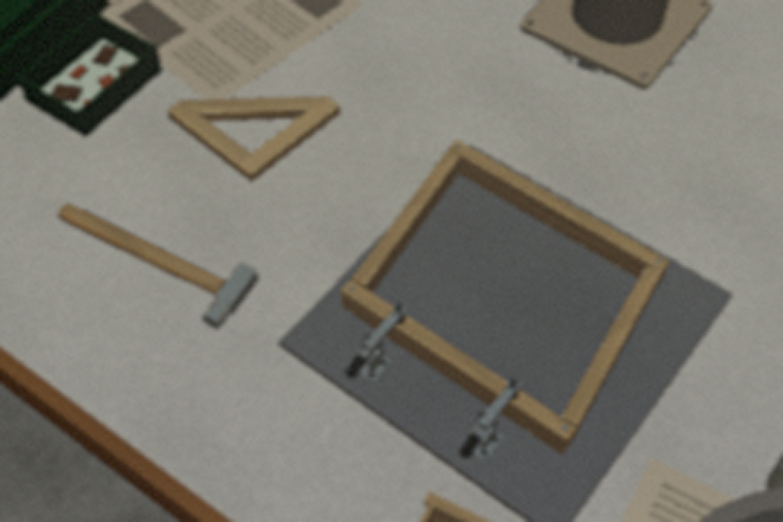

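The scene view shows the square's right-angled corner near (218,168), at about (566,-224). The leaning corner of the frame is at (320,258), with the clamps near (259,230) and (300,257). The hammer lies at (185,200) and the tray at (160,135). I'll fly over the frame first to get a close wrist view.

Emit:
apply_moves(series="0 0 -0.06 0.0525 -1;0 0 -0.06 0.0525 -1;0 0 -0.06 0.0525 -1;0 0 -0.06 0.0525 -1;0 0 -0.06 0.0525 -1")

```text
time: 0.57
tool_pos: [220.1, 557.9, 321.7]
tcp_rot: [-180.0, 0.0, 128.1]
ft_force: [0.8, 0.5, 1.4]
finger_gap: 85.6
grip_force: 0.0
```

Emit:
apply_moves(series="-0.123 0.012 0 0 -1;-0.123 0.012 0 0 -1;-0.123 0.012 0 0 -1;-0.123 0.012 0 0 -1;-0.123 0.012 0 0 -1")

```text
time: 0.98
tool_pos: [349.6, 423.3, 321.0]
tcp_rot: [-180.0, 0.0, 128.4]
ft_force: [1.0, 0.4, -1.0]
finger_gap: 85.3
grip_force: 0.0
```

Emit:
apply_moves(series="-0.123 0.012 0 0 -1;-0.123 0.012 0 0 -1;-0.123 0.012 0 0 -1;-0.123 0.012 0 0 -1;-0.123 0.012 0 0 -1")

```text
time: 1.4
tool_pos: [478.4, 289.7, 321.1]
tcp_rot: [-180.0, -0.0, 128.4]
ft_force: [0.2, 1.0, -0.1]
finger_gap: 86.1
grip_force: 0.0
```

Emit:
apply_moves(series="-0.123 0.012 0 0 -1;-0.123 0.012 0 0 -1;0 0 0 0 -1;0 0 0 0 -1;0 0 0 0 -1")

```text
time: 1.82
tool_pos: [528.9, 237.8, 320.9]
tcp_rot: [-180.0, -0.0, 128.3]
ft_force: [-0.3, 0.5, -0.0]
finger_gap: 85.4
grip_force: 0.0
```

Run:
```python
from h import *
from bench import sense,snapshot
s=sense();d=snapshot("wrist");T=wristT(s,d);np.savez("w1.npz",T=T,**d)
cv2.imwrite("pics/w1.png",d["frame"]);print(s["tool_pos"],s["tcp_rot"],s["joint_pos"],s["ft_force"])
```

```text
[528.86464453 237.78441296 320.86263705] [-1.79957923e+02 -3.86251818e-02  1.28340079e+02] [ 1.91293701e+01  3.27725794e+00  8.04672855e+01  2.27669266e-02
  9.63078996e+01 -1.92082316e+01] [-0.29297923  0.47619661 -0.02589274]
```

View pics/w1.png

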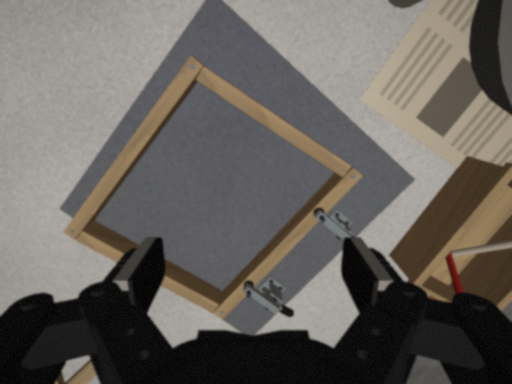

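The wrist view shows the inside corner near (338,178). The side rail's inner top edge runs from there to about (200,80), and the clamped rail's top inner edge runs to about (218,303). I'll fit both edges with sub-pixel profiles.

```bash
cat >> h.py <<'E'
def edge(img,p,q,sgn,half=8,n=60,bound=(0.08,0.92)):
    """sub-pixel edge points near line p-q; sgn=+1: val rises along normal (-dy,dx)... ; returns pts"""
    p,q=np.array(p,float),np.array(q,float);t=(q-p)/np.linalg.norm(q-p);nm=np.array([-t[1],t[0]])
    k=np.arange(-half,half+.01,.25);out=[]
    for a in np.linspace(*bound,n):
        c=p+a*(q-p)+k[:,None]*nm
        v=cv2.remap(img,c[:,:1].astype(np.float32),c[:,1:].astype(np.float32),cv2.INTER_LINEAR).ravel()
        g=np.gradient(cv2.GaussianBlur(v[:,None],(1,9),2).ravel())*sgn
        out.append(np.r_[c[g.argmax()],g.max()])
    return np.array(out)
def line(P):
    P=P[:,:2].astype(np.float32)
    for _ in range(3):
        vx,vy,x,y=cv2.fitLine(P,cv2.DIST_HUBER,0,.01,.01).ravel()
        r=(P-[x,y])@[-vy,vx];P=P[abs(r)<max(.6,2*r.std())]
    return np.array([x,y]),np.array([vx,vy]),r.std(),len(P)
def meet(a,b):
    s=np.linalg.solve(np.c_[a[1],-b[1]],b[0]-a[0]);return a[0]+s[0]*a[1]
def ang(l,ref):
    v=l[1]*np.sign(l[1]@np.array(ref));return np.degrees(np.arctan2(v[1],v[0]))
E
cat > fr.py <<'E'
from h import *
d=np.load("w1.npz");K,T=d["intrinsics"],d["T"]
f=d["frame"].astype(np.float32);sat=f[...,2]-f[...,0];val=f[...,2]
S=edge(sat,(200,82),(338,177),-1)   # wood above -> board below
C=edge(val,(333,182),(222,302),-1,half=5)  # light top right, dark left
B=edge(sat,(322,180),(220,290),-1,half=8)
for n,e in(("S",S),("C",C),("B",B)):print(n,e[::10].round(1).tolist())
L={n:line(cast(e[:,:2],K,T,z)[:,:2]) for n,e,z in(("S",S,52),("C",C,52),("B",B,12))}
print(L);print("corner",meet(L["S"],L["C"]),"S yaw",ang(L["S"],(1,0)),"C yaw",ang(L["C"],(0,1))-90,"B yaw",ang(L["B"],(0,1))-90)
print("corner w B",meet(L["S"],L["B"]))
E
python3 fr.py
```

```text
S [[210.8, 90.0, 5.0], [230.7, 103.1, 5.2], [250.5, 116.4, 5.1], [270.4, 129.6, 5.3], [290.3, 142.7, 5.1], [310.3, 155.8, 5.0]]
C [[326.5, 193.8, 7.4], [310.3, 210.6, 6.3], [294.3, 227.5, 6.1], [278.2, 244.2, 6.2], [262.0, 261.0, 6.7], [245.7, 277.5, 6.7]]
B [[316.6, 191.3, 3.4], [301.7, 206.7, 3.2], [287.2, 222.3, 3.6], [272.3, 237.7, 3.1], [257.6, 253.1, 3.1], [242.9, 268.6, 2.7]]
{'S': (array([530.022  , 273.58624], dtype=float32), array([0.99556035, 0.09412535], dtype=float32), np.float32(0.12359514), 60), 'C': (array([648.4402 , 162.20609], dtype=float32), array([0.02933971, 0.9995695 ], dtype=float32), np.float32(0.18907568), 57), 'B': (array([649.30554, 137.47282], dtype=float32), array([0.0279478, 0.9996094], dtype=float32), np.float32(0.2225845), 57)}
corner [652.0481 285.1232] S yaw 5.400980249126692 C yaw -1.6812827725575517 B yaw -1.6014992730129194
corner w B [653.4373  285.25455]
```

Emit:
apply_moves(series="-0.092 -0.094 0 0 -1;-0.092 -0.094 0 0 -1;-0.092 -0.094 0 0 -1;-0.092 -0.094 0 0 -1;-0.092 -0.094 0 0 -1")

```text
time: 2.28
tool_pos: [503.2, 42.2, 321.5]
tcp_rot: [180.0, 0.0, 128.6]
ft_force: [1.0, -0.6, 0.5]
finger_gap: 85.4
grip_force: 0.0
```

Emit:
apply_moves(series="-0.092 -0.094 0 0 -1;-0.092 -0.094 0 0 -1;-0.092 -0.094 0 0 -1;-0.092 -0.094 0 0 -1;-0.092 -0.094 0 0 -1")

```text
time: 2.7
tool_pos: [479.0, -153.8, 321.7]
tcp_rot: [180.0, 0.0, 128.5]
ft_force: [0.8, -0.6, -0.7]
finger_gap: 85.7
grip_force: 0.0
```

Emit:
apply_moves(series="-0.092 -0.094 0 0 -1;-0.092 -0.094 0 0 -1;0 0 0 0 -1;0 0 0 0 -1;0 0 0 0 -1")

```text
time: 3.12
tool_pos: [469.7, -230.8, 321.3]
tcp_rot: [180.0, -0.0, 128.4]
ft_force: [-0.7, 0.4, -0.9]
finger_gap: 85.5
grip_force: 0.0
```

Run:
```python
from h import *
from bench import sense,snapshot
s=sense();d=snapshot("wrist");T=wristT(s,d);np.savez("w2.npz",T=T,**d)
cv2.imwrite("pics/w2.png",d["frame"]);print(s["tool_pos"],s["tcp_rot"],s["joint_pos"])
```

```text
[ 469.69076676 -230.76549647  321.3396894 ] [ 1.79972103e+02 -1.81681839e-02  1.28435782e+02] [-3.18028500e+01 -5.59428285e+00  8.91709455e+01  3.26017278e-02
  9.64310026e+01 -7.02349779e+01]
```

View pics/w2.png

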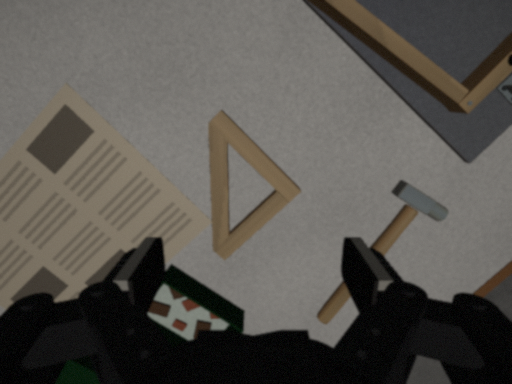

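The wrist view shows the square with its right-angled corner near (299,189), and its other two corners at (222,111) and (223,257). The finds tray at (205,305) and the hammer at (385,245) are well clear of the bar centre at about (219,185).

```bash
cat > sq.py <<'E'
from h import *
d=np.load("w2.npz");K,T=d["intrinsics"],d["T"]
f=d["frame"].astype(np.float32);sat=f[...,2]-f[...,0]
A=edge(sat,(224,113),(298,186),1,half=5,bound=(.15,.85))
B=edge(sat,(299,190),(226,256),1,half=5,bound=(.15,.85))
H=edge(sat,(213,240),(211,128),1,half=5)
Hi=edge(sat,(229,225),(229,148),-1,half=5)
for n,e in(("A",A),("B",B),("H",H),("Hi",Hi)):print(n,e[::12].round(1).tolist())
L={n:line(cast(e[:,:2],K,T,18)[:,:2]) for n,e in(("A",A),("B",B),("H",H),("Hi",Hi))}
for k,v in L.items():print(k,v)
c=meet(L["A"],L["B"]);print("corner",c,"A",ang(L["A"],(1,0)),"B",ang(L["B"],(0,1))-90,"H",ang(L["H"],(1,-1))+45,"Hi",ang(L["Hi"],(1,-1))+45)
for n in("H","Hi"):
    p,v=L[n][:2];print(n,"dist corner",abs(np.cross(v,c-p)),"expect",200/2**.5,200/2**.5-27)
y=np.radians((ang(L["A"],(1,0))+ang(L["B"],(0,1))-90)/2);R=np.array([[np.cos(y),-np.sin(y)],[np.sin(y),np.cos(y)]])
print("yaw",np.degrees(y),"grip",c+R@[-90,-90])
h=[L["H"],L["Hi"]];dn=R@np.array([1,1])/2**.5
print("bar mid along n from H fits",[ (l[0]-c)@dn for l in h])
E
python3 sq.py 2>/dev/null
```

```text
A [[235.3, 123.8, 3.2], [245.6, 134.3, 3.4], [256.2, 144.7, 3.3], [266.4, 155.5, 3.3], [276.9, 165.9, 3.3]]
B [[289.4, 201.4, 3.0], [278.8, 210.6, 3.0], [268.6, 220.2, 3.1], [258.0, 229.4, 3.0], [247.7, 238.8, 3.3]]
H [[211.8, 231.1, 2.6], [211.0, 211.9, 2.6], [210.7, 192.8, 2.6], [209.8, 173.7, 3.0], [209.0, 154.5, 2.6]]
Hi [[228.2, 218.8, 3.4], [227.8, 205.7, 3.4], [227.8, 192.5, 3.5], [227.8, 179.4, 3.0], [227.2, 166.2, 2.9]]
A (array([ 483.6917 , -228.45393], dtype=float32), array([ 0.9931464 , -0.11687673], dtype=float32), np.float32(0.16751711), 60)
B (array([ 562.0221, -324.5812], dtype=float32), array([0.11872186, 0.99292755], dtype=float32), np.float32(0.23631833), 60)
H (array([ 456.66425, -319.54324], dtype=float32), array([ 0.6180918 , -0.78610593], dtype=float32), np.float32(0.22864127), 59)
Hi (array([ 479.78552, -305.7891 ], dtype=float32), array([ 0.61757404, -0.78651273], dtype=float32), np.float32(0.2671816), 59)
corner [ 572.2694  -238.87805] A -6.7118838253843744 B -6.81834309574073 H -6.823078085619983 Hi -6.8608059321636645
H dist corner 140.7364 expect 141.42135623730948 114.42135623730948
Hi dist corner 114.06227 expect 141.42135623730948 114.42135623730948
yaw -6.765113460562553 grip [ 472.29410051 -317.6494784 ]
bar mid along n from H fits [np.float64(-140.7281884121609), np.float64(-114.0546212521497)]
```

Emit:
apply_moves(series="-0.0775 -0.0577 0.09 0 -1;-0.0775 -0.0577 0.09 0 -1;-0.0775 -0.0577 0.09 0 -1;0 0 0.12 0 -1;0 0 0.12 0 -1")

```text
time: 3.58
tool_pos: [473.2, -318.6, 167.8]
tcp_rot: [180.0, 0.1, 128.4]
ft_force: [0.8, -0.2, -0.7]
finger_gap: 85.6
grip_force: 0.0
```

Emit:
apply_moves(series="0 0 0.12 0 -1;0 0 0.12 0 -1;0 0 0.12 0 -1;0 0 0 0 -1;0 0 0 0 -1")

```text
time: 4.0
tool_pos: [471.2, -315.9, 58.7]
tcp_rot: [-179.9, -0.3, 128.5]
ft_force: [-0.1, -1.0, 0.8]
finger_gap: 85.4
grip_force: 0.0
```

```bash
python3 -c "
from bench import sense
s=sense();print(s['tool_pos'],s['tcp_rot'],s['ft_force'])"
```

```text
[ 471.19722079 -315.91753082   58.68306832] [-179.94587946   -0.29592645  128.52331379] [-0.05964522 -0.97398598  0.76520262]
```

Emit:
apply_moves(series="0 0 0.06 0 -1;0 0 0.06 0 -1;0 0 0.05 0 -1;0 0 0 0 -1;0 0 0 0 -1")

```text
time: 4.42
tool_pos: [473.6, -319.1, 11.8]
tcp_rot: [180.0, 0.1, 128.4]
ft_force: [1.1, -0.5, -0.6]
finger_gap: 85.9
grip_force: 0.0
```

Emit:
apply_moves(series="0 0 0.015 0 -1;0 0 0.01 0 -1;0 0 0 0 -1;0 0 0 0 -1;0 0 0 0 -1")

```text
time: 4.83
tool_pos: [472.3, -319.0, 2.3]
tcp_rot: [180.0, 0.0, 128.4]
ft_force: [-0.0, -0.4, -0.6]
finger_gap: 85.2
grip_force: 0.0
```

Emit:
apply_moves(series="0 0 0.003 0 1;0 0 0 0 1;0 0 0 0 1;0 0 0 0 1;0 0 0 0 1", squeeze=80)

```text
time: 5.25
tool_pos: [472.1, -318.8, 1.0]
tcp_rot: [-180.0, -0.0, 128.4]
ft_force: [-6.8, 3.3, 48.1]
finger_gap: 26.1
grip_force: 54.3
```

Emit:
apply_moves(series="0 0 0 0 1;0 0 0 0 1;0 0 0 0 1;0 0 0 0 1;0 0 0 0 1")

```text
time: 5.67
tool_pos: [472.3, -319.0, 1.2]
tcp_rot: [180.0, 0.0, 128.4]
ft_force: [-0.1, -0.6, 3.8]
finger_gap: 25.3
grip_force: 79.4
```

Emit:
apply_moves(series="0 0 -0.03 0 1;0 0 -0.1 0 1;0 0 -0.12 0 1;0 0 -0.12 0 1;0 0 -0.12 0 1")

```text
time: 6.08
tool_pos: [471.3, -318.1, 149.1]
tcp_rot: [-180.0, -0.1, 128.4]
ft_force: [0.4, -0.8, -0.9]
finger_gap: 25.1
grip_force: 78.9
```

Emit:
apply_moves(series="0.092 0.0947 0 0 1;0.092 0.0947 0 0 1;0.092 0.0947 0 0 1;0.092 0.0947 0 0 1;0.092 0.0947 0 0 1")

```text
time: 6.5
tool_pos: [497.1, -120.6, 148.0]
tcp_rot: [-180.0, -0.0, 128.4]
ft_force: [0.7, 0.6, -1.0]
finger_gap: 25.3
grip_force: 79.0
```

Emit:
apply_moves(series="0.092 0.0947 0 0 1;0.092 0.0947 0 0 1;0.092 0.0947 0 0 1;0.092 0.0947 0 0 1;0.092 0.0947 0 0 1")

```text
time: 6.92
tool_pos: [522.7, 76.0, 148.1]
tcp_rot: [-180.0, -0.0, 128.4]
ft_force: [0.2, -1.1, -1.7]
finger_gap: 25.0
grip_force: 79.0
```

Emit:
apply_moves(series="0.092 0.0947 0 0 1;0.092 0.0947 0 0 1;0 0 0 -0.045 1;0 0 0 0 1;0 0 0 0 1")

```text
time: 7.33
tool_pos: [533.0, 152.6, 147.6]
tcp_rot: [-179.9, -0.0, 133.5]
ft_force: [0.7, -0.8, -1.4]
finger_gap: 25.1
grip_force: 79.1
```

Run:
```python
from h import *
from bench import sense,snapshot
s=sense();d=snapshot("wrist");T=wristT(s,d);np.savez("w3.npz",T=T,**d)
cv2.imwrite("pics/w3.png",d["frame"]);print(s["tool_pos"],s["tcp_rot"],s["joint_pos"])
```

```text
[533.02398144 152.56894222 147.60940788] [-1.79929118e+02 -1.67811213e-02  1.33508355e+02] [ 1.06902691e+01  3.66448824e+00  9.81972343e+01 -2.48374379e-02
  7.82069420e+01 -3.28130056e+01]
```

View pics/w3.png

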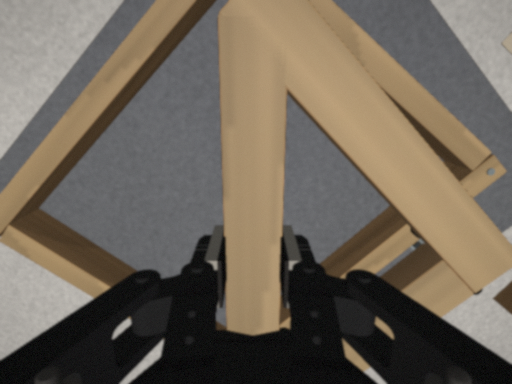

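The square is held in the jaws, with the bar at columns 220–285 and its right-angled corner near (490,275), above the frame. I'll check from depth that it hangs level and get its in-hand yaw and offset.

Run:
```python
from h import *
d=np.load("w3.npz");K,T=d["intrinsics"],d["T"];D=d["depth"]
f=d["frame"].astype(np.float32);sat=f[...,2]-f[...,0]
v,u=np.mgrid[0:384,0:512];P=np.c_[u.ravel(),v.ravel(),np.ones(u.size)]@np.linalg.inv(K).T*D.reshape(-1,1)
W=(P@T[:3,:3].T+T[:3,3]).reshape(384,512,3)
m=(sat>25)&(W[...,2]>125)&(v<325)&(D>0);m=cv2.erode(m.astype(np.uint8),np.ones((7,7)))>0
A=W[m];c,_,_,_=np.linalg.lstsq(np.c_[A[:,:2]-[533,152.6],np.ones(len(A))],A[:,2],rcond=None)
print(m.sum(),"slopes",c[:2],"top z at TCP",c[2],"res",np.std(A[:,2]-np.c_[A[:,:2]-[533,152.6],np.ones(len(A))]@c))
# outer edge along clamped side ('A' = y-face) and hyp edges on that plane (z~c2)
O=edge(sat,(340,20),(480,195),1,half=10)
H=edge(sat,(223,200),(221,40),1,half=8);Hi=edge(sat,(284,200),(286,100),-1,half=8)
def castp(uv):
    z=c[2]*np.ones(len(uv))
    for _ in range(4):
        q=np.array([cast(a,K,T,b)[0] for a,b in zip(uv[:,:2],z)]);z=c[2]+(q[:,:2]-[533,152.6])@c[:2]
    return q[:,:2]
for n,e,r,o in(("O",O,(1,0),0),("H",H,(1,-1),45),("Hi",Hi,(1,-1),45)):
    l=line(castp(e));print(n,l,ang(l,r)+o)
```

```text
32888 slopes [-0.00646517  0.00033847] top z at TCP 163.30888878665144 res 1.1657307568674389
O (array([543.7099 , 241.91957], dtype=float32), array([ 0.99942726, -0.03384032], dtype=float32), np.float32(0.4862991), 42) -1.9392778111223679
H (array([479.80237, 188.68571], dtype=float32), array([ 0.6873118, -0.7263625], dtype=float32), np.float32(0.046404634), 60) -1.582310205406813
Hi (array([507.8464 , 198.11192], dtype=float32), array([ 0.6878706, -0.7258333], dtype=float32), np.float32(0.03921142), 60) -1.5382135087923317
```

Emit:
apply_moves(series="0 0 0.1 0 1;0 0 0.1 0 1;0 0 0.08 0 1;0 0 0 0 1;0 0 0 0 1")

```text
time: 7.8
tool_pos: [532.1, 150.9, 62.6]
tcp_rot: [-179.8, -0.1, 133.4]
ft_force: [0.1, 0.2, -0.4]
finger_gap: 24.7
grip_force: 79.1
```

Emit:
apply_moves(series="0 0 0.05 0 1;0 0 0.05 0 1;0 0 0.04 0 1;0 0 0 0 1;0 0 0 0 1")

```text
time: 8.22
tool_pos: [533.9, 152.2, 22.6]
tcp_rot: [-180.0, 0.0, 133.5]
ft_force: [-0.3, 0.1, -0.2]
finger_gap: 25.5
grip_force: 79.1
```

Emit:
apply_moves(series="0 0 0.01 0 1;0 0 0.01 0 1;0 0 0 0 1;0 0 0 0 1;0 0 0 0 1")

```text
time: 8.63
tool_pos: [533.8, 152.6, 16.2]
tcp_rot: [180.0, 0.0, 133.5]
ft_force: [-0.2, 0.3, -1.1]
finger_gap: 25.1
grip_force: 79.1
```

Emit:
apply_moves(series="0 0 0.004 0 1;0 0 0 0 1;0 0 0 0 1")

```text
time: 8.88
tool_pos: [533.6, 152.5, 14.7]
tcp_rot: [-180.0, -0.0, 133.5]
ft_force: [0.4, -0.3, -0.6]
finger_gap: 25.1
grip_force: 79.1
```

Emit:
apply_moves(series="0 0 0.004 0 1;0 0 0 0 1;0 0 0 0 1")

```text
time: 9.13
tool_pos: [533.5, 152.5, 13.4]
tcp_rot: [-180.0, -0.0, 133.5]
ft_force: [0.1, -0.2, -1.2]
finger_gap: 25.0
grip_force: 79.2
```

Emit:
apply_moves(series="-0.026 0.026 0 0 1;-0.026 0.026 0 0 1;0 0 0 0 1;0 0 0 0 1;0 0 0 0 1")

```text
time: 9.55
tool_pos: [555.1, 152.0, 13.3]
tcp_rot: [-180.0, -0.0, 133.5]
ft_force: [0.7, -0.3, -0.8]
finger_gap: 25.0
grip_force: 79.3
```

Emit:
apply_moves(series="-0.0024 0.0024 0 0 1;-0.0024 0.0024 0 0 1;-0.0024 0.0024 0 0 1;0 0 0 0 1;0 0 0 0 1")

```text
time: 9.97
tool_pos: [558.3, 152.0, 13.3]
tcp_rot: [-180.0, -0.0, 133.5]
ft_force: [-0.9, 0.4, 0.0]
finger_gap: 24.9
grip_force: 79.2
```

Emit:
apply_moves(series="-0.0024 0.0024 0 0 1;0 0 0 0 1;0 0 0 0 1")

```text
time: 10.22
tool_pos: [558.4, 152.0, 13.2]
tcp_rot: [-179.9, -0.1, 133.5]
ft_force: [-6.9, 0.4, 3.8]
finger_gap: 25.3
grip_force: 79.8
```

Emit:
apply_moves(series="-0.0024 0.0024 0 0 1;0 0 0 0 1;0 0 0 0 1")

```text
time: 10.47
tool_pos: [558.4, 152.0, 13.2]
tcp_rot: [-179.8, -0.2, 133.6]
ft_force: [-13.0, 0.5, 8.5]
finger_gap: 25.2
grip_force: 80.4
```

Emit:
apply_moves(series="-0.0024 0.0024 0 0 1;0 0 0 0 1;0 0 0 0 1")

```text
time: 10.72
tool_pos: [558.4, 152.0, 13.2]
tcp_rot: [-179.7, -0.3, 133.6]
ft_force: [-18.4, -1.0, 14.5]
finger_gap: 24.6
grip_force: 81.1
```

Emit:
apply_moves(series="0.0048 -0.0048 -0.001 0 1;0 0 0 0 1;0.0235 0.0236 0 0 1;0.0235 0.0236 0 0 1;0 0 0 0 1")

```text
time: 11.13
tool_pos: [559.0, 172.6, 13.3]
tcp_rot: [-179.9, -0.1, 133.6]
ft_force: [-6.1, 2.1, 2.1]
finger_gap: 24.9
grip_force: 79.8
```

Emit:
apply_moves(series="0.007 0.007 0 0 1;0.007 0.007 0 0 1;0 0 0 0 1;0 0 0 0 1")

```text
time: 11.47
tool_pos: [559.1, 177.3, 13.2]
tcp_rot: [-179.8, -0.1, 133.5]
ft_force: [-6.9, -2.5, 2.9]
finger_gap: 25.1
grip_force: 79.9
```

Emit:
apply_moves(series="0.007 0.007 0 0 1;0.007 0.007 0 0 1;0 0 0 0 1;0 0 0 0 1")

```text
time: 11.8
tool_pos: [559.3, 182.8, 13.2]
tcp_rot: [-179.8, -0.0, 133.5]
ft_force: [-7.5, -5.1, 3.1]
finger_gap: 25.3
grip_force: 79.9
```

Pushing well; continuing along the clamped rail.

Emit:
apply_moves(series="0.007 0.007 0 0 1;0.007 0.007 0 0 1;0 0 0 0 1;0 0 0 0 1")

```text
time: 12.13
tool_pos: [559.5, 188.6, 13.3]
tcp_rot: [-179.8, -0.0, 133.5]
ft_force: [-7.3, -4.7, 2.2]
finger_gap: 25.0
grip_force: 80.0
```

Emit:
apply_moves(series="0.005 0.005 0 0 1;0.005 0.005 0 0 1;0 0 0 0 1;0 0 0 0 1")

```text
time: 12.47
tool_pos: [559.6, 192.5, 13.2]
tcp_rot: [-179.8, -0.0, 133.5]
ft_force: [-7.3, -6.4, 3.7]
finger_gap: 25.3
grip_force: 80.0
```

Emit:
apply_moves(series="0.0025 0.0025 0 0 1;0 0 0 0 1;0 0 0 0 1")

```text
time: 12.72
tool_pos: [559.6, 193.4, 13.2]
tcp_rot: [-179.8, -0.0, 133.5]
ft_force: [-7.0, -6.2, 4.5]
finger_gap: 25.2
grip_force: 80.0
```

Emit:
apply_moves(series="0.0025 0.0025 0 0 1;0 0 0 0 1;0 0 0 0 1")

```text
time: 12.97
tool_pos: [559.6, 194.3, 13.2]
tcp_rot: [-179.8, -0.0, 133.5]
ft_force: [-7.1, -8.2, 4.3]
finger_gap: 24.9
grip_force: 80.0
```

Emit:
apply_moves(series="0.0025 0.0025 0 0 1;0 0 0 0 1;0 0 0 0 1")

```text
time: 13.22
tool_pos: [559.7, 195.4, 13.2]
tcp_rot: [-179.8, -0.0, 133.5]
ft_force: [-8.1, -7.9, 3.2]
finger_gap: 24.9
grip_force: 80.0
```

Emit:
apply_moves(series="0.0025 0.0025 0 0 1;0 0 0 0 1;0 0 0 0 1")

```text
time: 13.47
tool_pos: [559.7, 196.4, 13.2]
tcp_rot: [-179.8, -0.0, 133.5]
ft_force: [-8.1, -8.0, 4.7]
finger_gap: 24.5
grip_force: 80.0
```

Emit:
apply_moves(series="0.0025 0.0025 0 0 1;0 0 0 0 1;0 0 0 0 1")

```text
time: 13.72
tool_pos: [559.7, 197.4, 13.3]
tcp_rot: [-179.8, -0.0, 133.5]
ft_force: [-8.6, -8.8, 4.4]
finger_gap: 25.0
grip_force: 80.1
```

Emit:
apply_moves(series="0.0025 0.0025 0 0 1;0 0 0 0 1;0 0 0 0 1")

```text
time: 13.97
tool_pos: [559.8, 197.9, 13.3]
tcp_rot: [-179.7, 0.0, 133.5]
ft_force: [-7.9, -10.0, 5.3]
finger_gap: 25.1
grip_force: 80.2
```

Emit:
apply_moves(series="0.0025 0.0025 0 0 1;0 0 0 0 1;0 0 0 0 1")

```text
time: 14.22
tool_pos: [559.8, 198.0, 13.2]
tcp_rot: [-179.6, 0.1, 133.5]
ft_force: [-8.2, -16.0, 7.7]
finger_gap: 24.8
grip_force: 80.3
```

Run:
```python
from h import *
from bench import sense,snapshot
s=sense();d=snapshot("wrist");T=wristT(s,d);np.savez("w4.npz",T=T,**d)
cv2.imwrite("pics/w4.png",d["frame"]);print(s["tool_pos"],s["tcp_rot"],s["ft_force"],s["wrist_torque"])
```

```text
[559.75177006 197.97176412  13.219591  ] [-1.79645333e+02  6.88816981e-02  1.33510596e+02] [ -8.21940697 -16.03930627   7.7410965 ] [-2.29291575  1.10351224 -0.03618125]
```

View pics/w4.png

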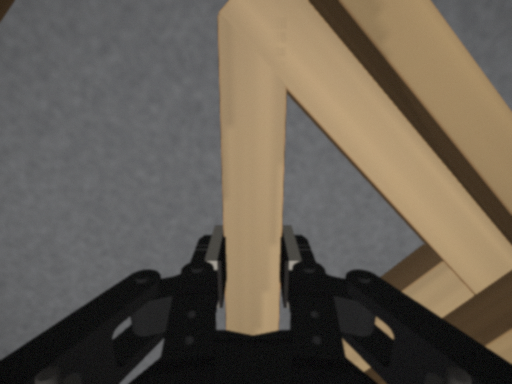

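The square sits in the corner. A dark strip of the rail's inner face, from (313,0) to (512,240), runs along the square's outer edge. I'll check flushness by comparing the rail's top-edge yaw with the square's edge yaw.

```bash
cat > chk.py <<'E'
import sys
from h import *
d=np.load(sys.argv[1]);K,T=d["intrinsics"],d["T"]
f=d["frame"].astype(np.float32);val=f[...,2]
E=edge(val,(313,2),(508,232),1,half=9,bound=(.05,.95))      # square light -> dark strip
R=edge(val,(342,2),(508,210),-1,half=9,bound=(.05,.95))
print(E[::15].round(1).tolist(),R[::15].round(1).tolist())
E=edge(val,(313,2),(508,232),1,half=9,bound=(.05,.95)) if E[:,2].mean()>3 else E
H=edge(f[...,2]-f[...,0],(223,200),(221,40),1,half=8)
for sg in(1,-1):
  for n,p,q,z in(("E",(313,2),(508,232),31),("R",(342,2),(508,210),52)):
    e=edge(val,p,q,sg,half=9,bound=(.05,.95));l=line(cast(e[:,:2],K,T,z)[:,:2]);print(n,sg,"strength",e[:,2].mean().round(2),"pt",l[0].round(2),"yaw",round(ang(l,(1,0)),3),"sd",l[2],l[3], "y at x=652.6:",(l[0][1]+(652.6-l[0][0])*l[1][1]/l[1][0]).round(2))
l=line(cast(H[:,:2],K,T,31)[:,:2]);print("H yaw",ang(l,(1,-1))+45)
E
python3 chk.py w4.npz
```

```text
[[320.5, 15.4, 8.5], [364.7, 68.4, 8.6], [408.7, 121.5, 8.6], [453.0, 174.5, 8.9]] [[349.1, 13.3, 5.6], [386.9, 61.1, 6.2], [425.5, 108.2, 6.3], [463.7, 155.6, 6.3]]
E 1 strength 8.76 pt [565.66 286.6 ] yaw -1.647 sd 0.045953 60 y at x=652.6: 284.1
R 1 strength 0.35 pt [554.71 285.78] yaw -1.667 sd 0.27949345 49 y at x=652.6: 282.93
E -1 strength 0.48 pt [572.71 287.9 ] yaw -1.612 sd 0.7795794 41 y at x=652.6: 285.65
R -1 strength 6.02 pt [576.64 286.53] yaw -1.671 sd 0.035123285 60 y at x=652.6: 284.31
H yaw -1.6548881049837405
```

Square edge yaw is -1.65° and side rail yaw -1.67°, against -1.65° for the clamped rail. The two edges coincide within 0.2 mm, so it is flush. I'll add a little push towards the clamped rail, let it settle, recheck and hand in.

Emit:
apply_moves(series="-0.0024 0.0024 0 0 1;0 0 0 0 1;0 0 0 0 1;0 0 0 0 1;0 0 0 0 1")

```text
time: 14.68
tool_pos: [559.8, 198.0, 13.2]
tcp_rot: [-179.6, -0.0, 133.5]
ft_force: [-13.6, -15.7, 12.4]
finger_gap: 25.2
grip_force: 80.9
```

Emit:
apply_moves(series="0 0 0 0 1;0 0 0 0 1;0 0 0 0 1;0 0 0 0 1;0 0 0 0 1")

```text
time: 15.1
tool_pos: [559.8, 198.0, 13.2]
tcp_rot: [-179.6, -0.0, 133.5]
ft_force: [-14.4, -17.0, 11.4]
finger_gap: 25.2
grip_force: 80.9
```

```bash
python3 - <<'E'
from h import *
from bench import sense,snapshot
s=sense();d=snapshot("wrist");T=wristT(s,d);np.savez("w5.npz",T=T,**d)
print(s["tool_pos"],s["tcp_rot"],s["ft_force"],s["wrist_torque"])
a=snapshot("scene")["frame"].astype(int);b=np.load("scene0.npz")["frame"].astype(int)
m=abs(a-b).sum(2)>60;print("hammer/tray change px",m[175:225,145:222].sum(),m[115:158,135:188].sum())
E
python3 chk.py w5.npz
```

```text
[559.75956481 197.96422323  13.18092871] [-1.79553869e+02 -8.97187306e-03  1.33508872e+02] [-14.36061714 -17.04524866  11.43919676] [-2.26705187  1.97105292 -0.09517034]
hammer/tray change px 0 0
[[320.7, 15.3, 8.5], [364.7, 68.4, 8.7], [408.7, 121.5, 9.0], [453.0, 174.5, 8.9]] [[348.7, 13.6, 5.8], [386.9, 61.1, 6.3], [425.3, 108.4, 6.0], [463.7, 155.6, 6.3]]
E 1 strength 8.79 pt [562.5  286.68] yaw -1.622 sd 0.039209146 60 y at x=652.6: 284.13
R 1 strength 0.33 pt [552.   285.92] yaw -1.733 sd 0.24907522 45 y at x=652.6: 282.87
E -1 strength 0.51 pt [567.49 288.14] yaw -1.475 sd 0.5610894 42 y at x=652.6: 285.95
R -1 strength 6.02 pt [571.45 286.66] yaw -1.642 sd 0.040466454 60 y at x=652.6: 284.33
H yaw -1.6233954810977806
```

```bash
python3 -c "
from bench import hand_in
print(hand_in())"
```

```text
the job is handed in; nothing more can be done
None
```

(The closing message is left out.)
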